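Lower the probe on the amber sample

TASK

Two identical probe stands are on the lab bench, both with the red-padded lever on the head raised. On the stand that has the amber glass beaker under its head, press the lever fully down to lower the probe into the sample; leave the other stand's lever up and do not upset the amber beaker.

Things in the scene. Friction and masses are not known exactly. Their poses are not given: they have to be found in the camera images.
- amber_beaker: open beaker of amber glass, 48 mm across, 60 mm high, standing under the head of one of the two probe stands on its 22 mm high white base (the other stand has a white beaker); origin at the centre of its underside, z up
- pad_a (a point): centre of the top face of the red press pad (30 mm along the lever, 30 wide, 12 thick) at the free end of the lever on stand A. Axes turn with the lever: x from pad to pivot, y along the pivot, z out of the top face; the pivot is 105 mm along +x and 6 mm along -z from here, 194 mm above the table. A beaker stands under each head, 25 mm from the pivot towards the pad; the stands are over 250 mm apart
- lever_a (a joint): angle in rad of the lever of stand A: 0 = fully lowered (level, on its stop, pad top 200 mm above the table, probe in the beaker), 0.9 = fully raised; starts at 0.6 to 0.8. 2 to 4 N straight down on the pad moves it; it stays where left. Level, the pad is clear in front of the head (70 x 40 mm, top 180 mm above the table)
- pad_b (a point): centre of the top face of the red press pad (30 mm along the lever, 30 wide, 12 thick) at the free end of the lever on stand B. Axes turn with the lever: x from pad to pivot, y along the pivot, z out of the top face; the pivot is 105 mm along +x and 6 mm along -z from here, 194 mm above the table. A beaker stands under each head, 25 mm from the pivot towards the pad; the stands are over 250 mm apart
- lever_b (a joint): angle in rad of the lever of stand B: 0 = fully lowered (level, on its stop, pad top 200 mm above the table, probe in the beaker), 0.9 = fully raised; starts at 0.6 to 0.8. 2 to 4 N straight down on the pad moves it; it stays where left. Level, the pad is clear in front of the head (70 x 40 mm, top 180 mm above the table)
Mind the look-alikes: they are no part of the job. Leave any yellow look-alike of the part that bears pad_b alone. Leave any pink look-alike of the part that bears pad_a alone.

How it is judged:
At the end, for the whole second after the job is handed in: The lever of the stand with the amber beaker is down (within 0.15 rad, about 9 degrees, of its lower stop), the other stand's lever is still raised (above 0.45 rad), and the amber beaker stands upright (within 0.2 rad) within 15 mm of where it was (((horizontal distance between amber_beaker and pad_a below 0.12 m and value of joint lever_a below 0.15 rad and value of joint lever_b above 0.45 rad) or (horizontal distance between amber_beaker and pad_b below 0.12 m and value of joint lever_b below 0.15 rad and value of joint lever_a above 0.45 rad)) and angle between amber_beaker's own z axis and vertical below 0.2 rad and distance of amber_beaker from where it was at the start of the episode below 0.015 m); the robot touches nothing.
It fails at once if the lever of the stand without the amber beaker is lowered (below 0.45 rad) ((horizontal distance between amber_beaker and pad_a below 0.12 m and value of joint lever_b below 0.45 rad) or (horizontal distance between amber_beaker and pad_b below 0.12 m and value of joint lever_a below 0.45 rad)).
It fails at once if the amber beaker is tipped by more than 0.35 rad (angle between amber_beaker's own z axis and vertical above 0.35 rad).
It also fails if it takes over 29 s, if anything falls off the work surface, if the arm or the gripper's body presses on something with over 40 N, if the wrist force passes 120 N, or if a joint passes its speed limit or range.

ROBOT

A 6-joint arm with a two-finger parallel gripper is mounted at the origin on the work surface. World frame = base frame: x ahead of the robot, y to its left, z up, the work surface at z = 0. Lengths are in m, angles in rad, forces in N, time in s.
With the tool pointing down it reaches from about 0.3 to 0.875 m from the base axis. Payload 6.4 kg.
Tool frame: the origin (TCP) lies midway between the tips of the shut fingers; the grasp point (between the pads) lies 19 mm behind it; x points along the fingers, z is the direction in which the jaws open and shut, and the axes are right-handed (so a half turn about x gives the same grasp; the last joint's range is limited). The gripper opens to 88 mm and grips with 3 to 60 N. Pads are 18 mm wide; open, the fingers measure 123 mm over their backs; the gripper's body (75 mm by 187 mm) begins 45 mm behind the grasp point.
Start: joints at [-1.316, 0.181, 1.607, -0, 1.354, -0.206], TCP at [0.256, -0.515, 0.239] pointing down, gripper open.
Joint ranges: [-2.99, 2.99], [-0.89, 2.07], [0.3, 2.58], [-1.14, 4.28], [0, 2.63], [-3.12, 3.12]. Speed limits (rad/s): [2.57, 2.57, 3.01, 3.14, 3.14, 3.14].

INTERFACE

Orientations are given as a rotation vector (axis times angle).
In Python, from workcell import status, vision, robot gives the robot as it stands.
- The arm moves only by the tool carry_out, never from a script. Its argument "plan" is a list of rows, each a list of 7 numbers: the shift along the tool's x, y, z in mm, then the turn, a rotation vector about the tool's x, y, z in degrees, then the closure, from 0 (fully open) to 1 (shut). A call has 1 to 5 rows; each row shifts and turns the commanded pose from where the row before left it, along the tool's axes as they then stand; what a row does not reach is not made up. A row lasts 1/8 s, in which the tool goes at most 62.5 mm and 10.7 degrees, less where a joint would pass 70% of its speed; a pose out of reach is approached as far as the arm can. A call is refused whole if a number of a shift passes 62.5 or a number of a turn 10.7, either way. A call with a gripper value outside its range is refused whole. The fingers move at their own pace and stop on an object; "force" is the grip in N (left out, the last holds). Time passes only in rows, so rows that do not move let the fingers close. It gives the time, the measured TCP pose, the force and the opening at its end, in the units of the state.
- status.get_obs(): the state, without advancing time (a new reading comes with each control period).
- vision.grab_frame(name): name is "scene" or "top"; returns a dict with "pixels" (400x640x3 uint8, red, green, blue), "fx", "fy", "cx", "cy" (pixels), "rvec" (rotation vector, rad) and "tvec" (3), from world to camera coordinates, as OpenCV has them. Camera axes: x right, y down, z forward; pixel columns grow to the right and rows downward; lengths in m; the calibration is good to about 2 mm. A picture is of the moment at which its call begins. There is no depth.
- robot.job_done(): hands the job in, once; it reports no verdict.
The state is a dict: "clock": time; "q": joint angles; "qd": joint speeds; "tau": joint torques, N m; "eef_pos": TCP position; "orientation": TCP orientation; "wrist_force": force on the tool from outside, world axes, zero at the start; "wrist_torque": the same for the moment, N m; "width": finger opening in m.
Only numpy, scipy, OpenCV 4.12 (cv2) and the standard library are available. Lean on these libraries where they do the work, as an engineer would, in place of code of your own. Each camera call takes 0.05 s, during which the arm holds its last target. There are 200 camera calls.

## Working session

There is one attempt and no reset: what is moved stays moved. The work goes in short steps, Python scripts to look and compute and a tool call to move; the robot and the scene stay as the last step left them, time stands still between calls to the robot, and variables do not carry over. Pictures are saved under pics/ and viewed, about 8 in all and at most 12, crops included, and the job is handed in when it is done.

Besides the shell and the picture viewer there is one more tool, called after ">>>" in YAML: its name, and indented under it one key for each argument. carry_out: Moves the arm, as the interface text tells. Its arguments: {"type":"object","properties":{"plan":{"type":"array","items":{"type":"array","items":{"type":"number"}}},"force":{"type":"number"}},"required":["plan"]}

```bash
mkdir -p pics
cat > h.py <<'E'
import numpy as np, cv2, json
from workcell import status, vision, robot
def grab(n,fn=None):
    f=vision.grab_frame(n); im=cv2.cvtColor(np.asarray(f["pixels"]),cv2.COLOR_RGB2BGR)
    if fn: cv2.imwrite("pics/"+fn,im)
    f["K"]=np.array([[f["fx"],0,f["cx"]],[0,f["fy"],f["cy"]],[0,0,1.]]); f["P"]=f["K"]@np.c_[cv2.Rodrigues(np.array(f["rvec"],float))[0],np.array(f["tvec"],float)]
    f["im"]=im; return f
def tri(P1,a,P2,b):
    X=cv2.triangulatePoints(P1,P2,np.array(a,float).reshape(2,1),np.array(b,float).reshape(2,1)); return (X[:3]/X[3]).ravel()
def atz(P,uv,z):
    A=np.c_[P[:,0],P[:,1],-np.array([uv[0],uv[1],1.])]; return np.linalg.solve(A,-(P[:,2]*z+P[:,3]))[:2]
def proj(P,X):
    p=P@np.r_[X,1]; return p[:2]/p[2]
E
python3 - <<'E'
from h import *
s=grab("scene","s1.png"); t=grab("top","t1.png"); np.savez("cal.npz",s=s["P"],t=t["P"])
print(status.get_obs())
E
```

```text
{'clock': 0.1, 'q': array([-1.31631459e+00,  1.81441066e-01,  1.60788020e+00, -8.73034944e-06,
        1.35376422e+00, -2.06299145e-01]), 'qd': array([-0.00029166, -0.00024219, -0.00178645,  0.00100064, -0.00023208,
       -0.0002408 ]), 'tau': array([ 3.06363036e-04, -4.34820557e+01, -3.42692113e+01,  7.04319938e-02,
        3.40871920e-02, -5.01169870e-05]), 'eef_pos': array([ 0.25556813, -0.51457034,  0.2379281 ]), 'orientation': array([ 0.8644287 ,  1.39374289, -0.86275103]), 'wrist_force': array([ 0.20638221, -0.97542915,  0.32490913]), 'wrist_torque': array([-0.03258371, -0.00598584,  0.02616823]), 'width': 0.08843537767785029}
```

View pics/s1.png

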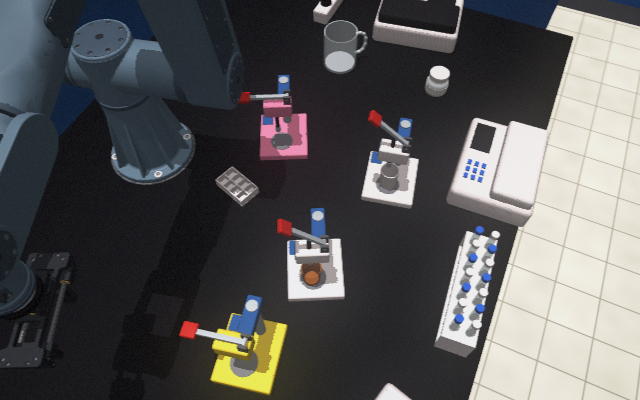

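View pics/t1.png

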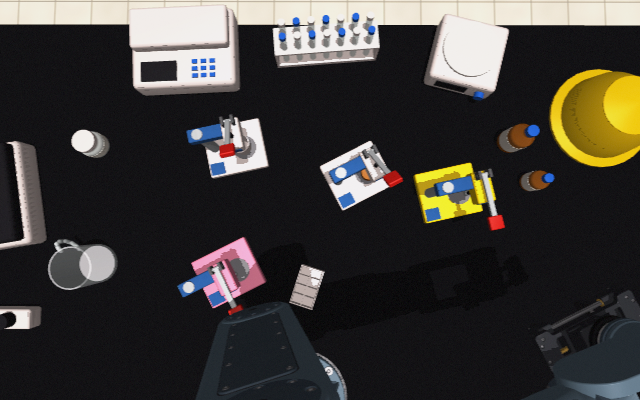

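The scene view shows four stands. In scene / top pixels, their pads are:
- White with amber beaker: (285,227) / (393,179)
- White with white beaker: (375,117) / (227,151)
- Yellow: (189,330) / (496,222)
- Pink: (244,98) / (235,310)

By the description I choose the white stand with the amber beaker, scene (311,275). Next is a close crop of it and a measurement of the pads.

Run:
```python
from h import *
c=np.load("cal.npz"); s=cv2.imread("pics/s1.png"); t=cv2.imread("pics/t1.png")
a=cv2.resize(s[195:310,265:365],None,fx=4,fy=4,interpolation=3)[:460]; b=cv2.resize(t[125:225,310:410],None,fx=4,fy=4,interpolation=3)
o=np.zeros((460,800,3),np.uint8); o[:,:400]=a; o[:400,400:]=b; cv2.imwrite("pics/c1.png",o)
def red(im):
    h=cv2.cvtColor(im,cv2.COLOR_BGR2HSV); m=(((h[...,0]<6)|(h[...,0]>174))&(h[...,1]>190)&(h[...,2]>70)).astype(np.uint8)
    n,l,st,ce=cv2.connectedComponentsWithStats(m); return [(ce[i].round(1),st[i,:]) for i in range(1,n) if st[i,4]>20]
R=red(s);T=red(t)
for r in R: print('s',r)
for r in T: print('t',r)
for p,q in (((285,227),(393,179)),((375,117),(227,151))):
    g=lambda L,x:min(L,key=lambda k:np.linalg.norm(k[0]-x))[0]
    x=tri(c['s'],g(R,p),c['t'],g(T,q)); print(x,proj(c['s'],x)-g(R,p))
# amber
for n,im,z in(('s',s,.06),('t',t,.06)):
    h=cv2.cvtColor(im,cv2.COLOR_BGR2HSV); m=((h[...,0]>6)&(h[...,0]<18)&(h[...,1]>130)&(h[...,2]>60)).astype(np.uint8)
    k,l,st,ce=cv2.connectedComponentsWithStats(m)
    for i in range(1,k):
        if st[i,4]>25: print(n,ce[i],st[i],atz(c[n],ce[i],z))
```

```text
s (array([244.7,  97. ]), array([239,  92,  11,  11,  80], dtype=int32))
s (array([374.7, 116.9]), array([369, 110,  12,  15, 110], dtype=int32))
s (array([280.5, 224.3]), array([278, 219,   8,  12,  59], dtype=int32))
s (array([187.9, 329. ]), array([179, 321,  20,  19, 201], dtype=int32))
t (array([226.8, 150.1]), array([220, 143,  15,  15, 173], dtype=int32))
t (array([392.9, 178.3]), array([383, 170,  20,  18, 208], dtype=int32))
t (array([495.8, 222.4]), array([487, 215,  18,  16, 206], dtype=int32))
t (array([234.8, 309.4]), array([228, 305,  15,  10,  68], dtype=int32))
[ 0.52272323 -0.18955317  0.2778749 ] [ 1.24377643 -0.17734478]
[0.5818269  0.13681141 0.26710149] [-0.01612649  0.00488806]
s [311.24516129 277.09032258] [304 271  15  13 155] [ 0.57543232 -0.18193217]
t [519.23364486 136.39018692] [508 124  27  24 428] [ 0.65681795 -0.54181098]
t [364.71186441 174.76271186] [361 170   9  11  59] [ 0.5597858  -0.15754802]
t [537.35458167 179.78884462] [529 170  21  19 251] [ 0.54850786 -0.58350826]
```

View pics/c1.png

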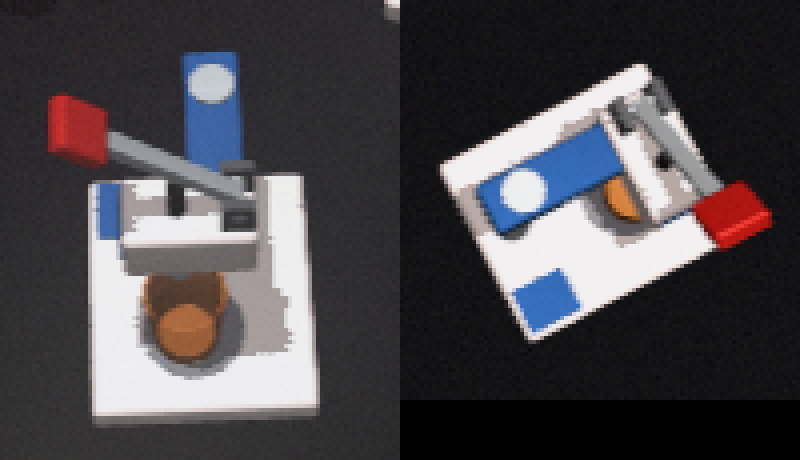

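Run:
```python
from h import *
c=np.load("cal.npz")
pad=tri(c['s'],(284.5,227.7),c['t'],(393.3,178.5)); print(pad,proj(c['s'],pad),proj(c['t'],pad))
pv=tri(c['s'],(324.5,242.5),c['t'],(369.3,151)); print(pv,proj(c['s'],pv))
print(atz(c['s'],(324.5,242.5),.194),atz(c['t'],(369.3,151),.194))
# base corners z=.022 top view
C=np.array([[643,64],[730,240],[530,342],[440,167]])/4+[310-100,125]
for p in C: print(atz(c['t'],p,.022))
C=np.array([[92,183],[302,177],[318,405],[93,413]])/4+[265,195]
for p in C: print(atz(c['s'],p,.022))
print(cv2.Rodrigues(status.get_obs()['orientation'])[0].round(3))
```

```text
[ 0.52720129 -0.1897871   0.26748949] [284.18773568 227.74112362] [393.05019349 178.12103628]
[ 0.59422412 -0.15263643  0.19425445] [324.509154   242.49830069]
[ 0.59415645 -0.152531  ] [ 0.59429493 -0.15265234]
[ 0.65237702 -0.17769884]
[ 0.5383489  -0.23295862]
[ 0.47246616 -0.10466485]
[ 0.5850059  -0.04675826]
[ 0.47651564 -0.10632549]
[ 0.59021179 -0.04950095]
[ 0.6562572  -0.17830198]
[ 0.54261569 -0.23615387]
[[-0.     0.896  0.445]
 [ 0.001  0.445 -0.896]
 [-1.     0.    -0.001]]
```

The crop confirms the amber beaker on the white base. The pivot comes out at z = 0.194, as given. The pad is at (0.527, -0.190, 0.267), so the lever angle is about 0.75, in the given range. The lever points along (-0.892, -0.452), which already matches tool -y. I'll rise with the fingers shutting, then travel.

>>> carry_out:
  plan:
    - [-60,0,0,0,0,0,1]
    - [-60,0,0,0,0,0,1]
    - [0,39,-17,0,0,0,1]
    - [0,39,-17,0,0,0,1]
    - [0,39,-17,0,0,0,1]

```text
clock: 0.72
eef_pos: [0.3383, -0.4162, 0.3584]
orientation: [0.864, 1.393, -0.864]
wrist_force: [0.3, -0.7, -1.0]
width: 0.0401
```

>>> carry_out:
  plan:
    - [0,39,-17,0,0,0,1]
    - [0,39,-17,0,0,0,1]
    - [0,39,-17,0,0,0,1]
    - [0,39,-17,0,0,0,1]
    - [0,39,-17,0,0,0,1]

```text
clock: 1.35
eef_pos: [0.4753, -0.2532, 0.3583]
orientation: [0.864, 1.393, -0.863]
wrist_force: [0.4, -0.7, 0.3]
width: 0.0003
```

>>> carry_out:
  plan:
    - [0,39,-17,0,0,0,1]
    - [0,39,-17,0,0,0,1]
    - [0,0,0,0,0,0,1]

```text
clock: 1.72
eef_pos: [0.5304, -0.1871, 0.3581]
orientation: [0.861, 1.395, -0.86]
wrist_force: [0.0, 0.1, 0.9]
width: 0.0007
```

Run:
```python
from h import *
s=grab("scene"); t=grab("top"); o=status.get_obs(); print(o['eef_pos'],o['width'],o['wrist_force'],o['clock'])
cv2.imwrite("pics/c2.png",np.hstack([cv2.resize(f["im"][y:y+150,x:x+130],None,fx=3,fy=3) for f,x,y in((s,230,150),(t,320,100))]))
p=o['eef_pos'];r=p[:2]-[.594,-.1525];print('h',r@[-.892,-.452],'side',r@[.452,-.892], proj(s["P"],p)-[230,150],proj(t["P"],p)-[320,100])
```

```text
[ 0.52918922 -0.18923398  0.35820613] 0.0008300900994112441 [ 0.55833181 -0.07230166  0.24170081] 1.825
h 0.07441497553294683 side 0.0034722397691715483 [51.83287297 52.95873767] [82.22942045 70.86760688]
```

View pics/c2.png

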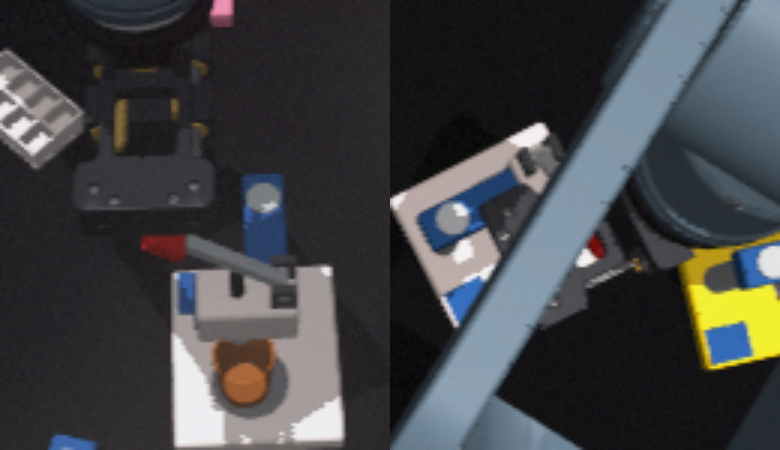

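Run:
```python
from h import *
c=np.load("cal.npz")
for n in 'st':
    P=c[n]; print(n,'cam',np.linalg.solve(P[:,:3],-P[:,3]).round(3))
o=status.get_obs();p=o['eef_pos'];R=cv2.Rodrigues(o['orientation'])[0];print(R.round(3))
off={'s':(230,150),'t':(320,100)}
for d in ([0,0,0],[-.064,.037,.093],[-.064,.037,-.093],[-.064,-.037,.093],[-.064,-.037,-.093],[-.2,0,0],[-.02,.009,.018],[-.02,.009,-.018]):
    X=p+R@np.array(d); print(d,X.round(3),((proj(c['s'],X)-off['s'])*3).round(),((proj(c['t'],X)-off['t'])*3).round()+[390,0])
```

```text
s cam [ 0.778 -0.56   1.084]
t cam [ 0.435 -0.047  1.05 ]
[[-0.001  0.895  0.446]
 [ 0.     0.446 -0.895]
 [-1.    -0.001 -0.001]]
[0, 0, 0] [ 0.529 -0.189  0.358] [155. 159.] [637. 213.]
[-0.064, 0.037, 0.093] [ 0.604 -0.256  0.422] [217. 248.] [787.  56.]
[-0.064, 0.037, -0.093] [ 0.521 -0.089  0.422] [214. -39.] [471. 211.]
[-0.064, -0.037, 0.093] [ 0.538 -0.289  0.422] [ 72. 252.] [852. 181.]
[-0.064, -0.037, -0.093] [ 0.455 -0.122  0.422] [ 85. -36.] [535. 338.]
[-0.2, 0, 0] [ 0.529 -0.189  0.558] [125. -66.] [736. 147.]
[-0.02, 0.009, 0.018] [ 0.545 -0.201  0.378] [169. 167.] [665. 179.]
[-0.02, 0.009, -0.018] [ 0.529 -0.169  0.378] [169. 113.] [608. 208.]
```

Run:
```python
from h import *
c=np.load("cal.npz")
for n,a,b in(('own post',(318,215.5),(341,172.5)),('yel post',(254,301),(448,188)),('yel pad',(189,330),(495.8,222.4))):
    x=tri(c['s'],a,c['t'],b);print(n,x.round(3),(proj(c['s'],x)-a).round(1))
```

```text
own post [ 0.551 -0.092  0.176] [-0.3  0.1]
yel post [ 0.519 -0.32   0.186] [-1.6  0.1]
yel pad [ 0.442 -0.42   0.194] [-0.1  0. ]
```

>>> carry_out:
  plan:
    - [40,0,-3,0,0,0,1]
    - [30,0,0,0,0,0,1]
    - [10,-2,0,0,0,0,1]
    - [10,-5,0,0,0,0,1]
    - [10,-5,0,0,0,0,1]

```text
clock: 2.45
eef_pos: [0.5174, -0.193, 0.2593]
orientation: [0.864, 1.39, -0.864]
wrist_force: [-0.5, -0.1, 2.4]
width: 0.0005
```

>>> carry_out:
  plan:
    - [10,-5,0,0,0,0,1]
    - [10,-4,0,0,0,0,1]
    - [10,-4,0,0,0,0,1]
    - [8,-3,0,0,0,0,1]
    - [8,-2,0,0,0,0,1]

```text
clock: 3.08
eef_pos: [0.5012, -0.1998, 0.2121]
orientation: [0.864, 1.393, -0.863]
wrist_force: [0.5, 0.1, -0.2]
width: 0.0003
```

>>> carry_out:
  plan:
    - [6,0,0,0,0,0,1]
    - [4,0,0,0,0,0,1]
    - [3,0,0,0,0,0,1]
    - [0,0,0,0,0,0,1]

```text
clock: 3.58
eef_pos: [0.5011, -0.2, 0.2003]
orientation: [0.863, 1.393, -0.864]
wrist_force: [-3.2, 0.4, 5.8]
width: 0.0006
```

Run:
```python
from h import *
s=grab("scene"); o=status.get_obs(); print(o['eef_pos'],o['wrist_force'])
cv2.imwrite("pics/c3.png",cv2.resize(s["im"][170:310,230:370],None,fx=4,fy=4))
```

```text
[ 0.5011501  -0.19998304  0.20033301] [-3.06623249  0.2006508   5.88262699]
```

View pics/c3.png

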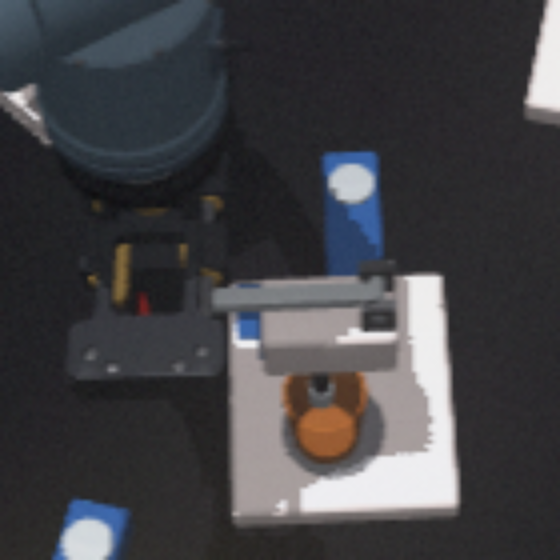

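The lever lies level (crop 215–390, 298), the probe is in the amber beaker (320,385), and the tip rests at z = 0.200 with 6 N. I'll retreat straight up.

>>> carry_out:
  plan:
    - [2,0,0,0,0,0,1]
    - [-20,0,0,0,0,0,1]
    - [-50,0,0,0,0,0,1]
    - [-50,0,0,0,0,0,1]
    - [-40,0,0,0,0,0,1]

```text
clock: 4.25
eef_pos: [0.5015, -0.2, 0.3599]
orientation: [0.863, 1.391, -0.863]
wrist_force: [0.2, 0.0, -0.6]
width: 0.0006
```

>>> carry_out:
  plan:
    - [0,-50,0,0,0,0,1]
    - [0,-50,0,0,0,0,1]
    - [0,-50,0,0,0,0,1]
    - [0,0,0,0,0,0,1]

```text
clock: 4.75
eef_pos: [0.365, -0.2678, 0.3579]
orientation: [0.866, 1.391, -0.867]
wrist_force: [0.4, 0.4, -0.7]
width: 0.0002
```

Run:
```python
from h import *
s=grab("scene"); o=status.get_obs(); print(o['eef_pos'],o['wrist_force'],o['clock'])
cv2.imwrite("pics/c4.png",cv2.resize(s["im"][90:310,210:430],None,fx=2.7,fy=2.7))
h=cv2.cvtColor(s["im"],cv2.COLOR_BGR2HSV); m=((h[...,0]>6)&(h[...,0]<18)&(h[...,1]>130)&(h[...,2]>60)).astype(np.uint8)
k,l,st,ce=cv2.connectedComponentsWithStats(m); print([(ce[i],st[i]) for i in range(1,k) if st[i,4]>60])
d=np.array([-.892,-.452])*.105; x=np.r_[.594+d[0],-.1525+d[1],.2]; print(2.7*(proj(s["P"],x)-[210,90]))
```

```text
[ 0.36629592 -0.26726631  0.35795785] [-0.78439888  0.41865323  0.29096455] 4.8
[(array([311.20529801, 277.2781457 ]), array([304, 272,  15,  12, 151], dtype=int32))]
[168.07238267 412.73146209]
```

View pics/c4.png

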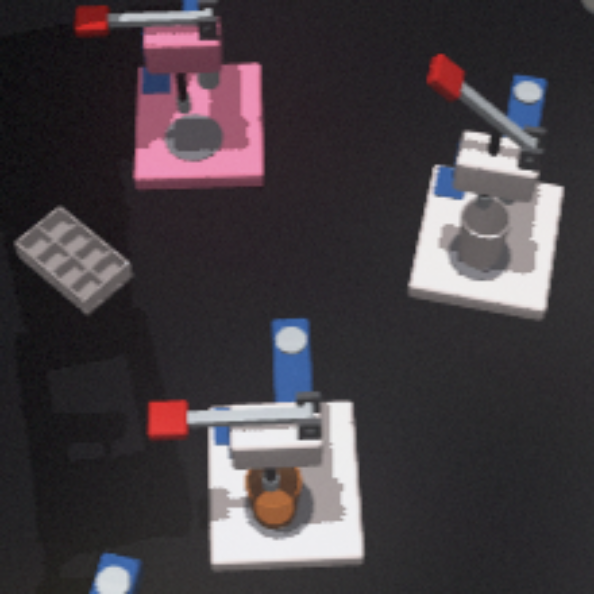

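The pad is at crop (168,418), against (168,413) predicted for fully down. The amber beaker hasn't moved, and the other white stand's lever at (445,75) is still raised.

```bash
python3 -c "
from workcell import robot
print(robot.job_done())"
```

```text
the job is handed in; nothing more can be done
None
```

I pressed the lever fully down on the white stand with the amber beaker, using the shut fingertips. I then backed the arm off and handed the job in at about 4.8 s on the robot's clock.

- **Lever:** it reached its stop with the tip at z = 0.200 m and about 6 N. After I backed off, its pad was within about 2 image pixels of where fully down should be, and the probe is in the beaker.
- **Amber beaker:** upright, and within 0.3 pixel of where it was at the start.
- **Other stand:** its lever is still raised, judging by the final picture; I did not measure its angle.
- **Look-alikes:** I did not touch the pink or yellow stand. The last picture shows the pink one but only the edge of the yellow one.

None of these checks failed or disagreed.

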